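# Snap the filter tube's clip shut with the clip pliers

## Robot

A 6-joint arm with a two-finger parallel gripper is mounted at the origin on a cart in front of the work surface, level with it; the furniture and walls round the work are solid. World frame = base frame: x ahead of the robot, y to its left, z up, the work surface at z = 0. Lengths are in mm, angles in rad, forces in N, time in s.
With the tool pointing down it reaches from about 300 to 775 mm from the base axis. Payload 14.6 kg.
Tool frame: the origin (TCP) lies on the mounting face of the last link; the fingertips stand 199 mm ahead of it and the grasp point (between the pads) lies 180 mm ahead of it; z points along the fingers, y is the line along which they close (so a half turn about z gives the same grasp; the last joint's range is limited). The gripper opens to 94 mm and grips with 3 to 60 N. Pads are 16 mm wide; open, the fingers measure 119 mm over their backs; the gripper's body (75 mm by 177 mm) begins 78 mm behind the grasp point.
Start: joints at [1.271, 0.3, 1.521, -0, 1.321, -0.067], TCP at [126.885, 535.155, 404.646] pointing down, gripper open.
Joint ranges: [-3.03, 3.03], [-0.79, 2.21], [0.23, 2.52], [-1.04, 4.18], [0, 3.07], [-2.55, 2.55]. Speed limits (rad/s): [2.22, 2.22, 2.57, 3.14, 3.14, 3.14].

## Interface

Orientations are given as [roll, pitch, yaw] about the fixed x, y, z axes, in that order (R = Rz(yaw) Ry(pitch) Rx(roll)).
In Python, from cell import manip gives the robot as it stands. The module is installed in compiled form; this text tells all that it offers.
- The arm moves only by the shell command python3 -m creep 'ROWS' [FORCE]. ROWS is a JSON object of lists of equal length, an entry for each row: "slide": the shift along the world's x, y, z in cm, a list of three; "turn": the turn about the world's z in rad; "claw": the opening, from 0 (shut) to 1 (fully open). A call has 1 to 8 rows; each row shifts and turns the commanded pose from where the row before left it; what a row does not reach is not made up. A row lasts 1/8 s, in which the tool goes at most 62.5 mm and 10.7 degrees, less where a joint would pass 70% of its speed; a pose out of reach is approached as far as the arm can. A call with a gripper value outside its range is refused whole. The fingers move at their own pace and stop on an object; FORCE is the grip in N (left out, the last holds). Time passes only in rows, so rows that do not move let the fingers close. It gives the time, the measured TCP pose, the force, the opening and the grip force at its end, in the units of the state.
- manip.read_state(): the state, without advancing time (a new reading comes with each control period).
- manip.camera(name): name is "side" or "top" or "wrist"; returns (picture, depth): 420x560x3 uint8, red, green, blue; 420x560 float32, mm along the optical axis (not along the pixel's ray), 0 where there is no reading.
- manip.calibration(name): a dict with "intrinsics" (3x3 intrinsics, pixels), "pose" (4x4, takes a point from camera to world coordinates). Camera axes: x right, y up, looking along -z (the intrinsics and any distortion apply to the point x, -y, -z); pixel columns grow to the right and rows downward; lengths in mm; the calibration is good to about 2 mm. A picture is of the moment at which its call begins: read the wrist's pose just before it. calibration takes no time and is no camera call; for the wrist camera it gives the pose at the moment of the call.
- manip.sign_off(): hands the job in; it is judged then, once.
Trained networks look in the newest picture that a camera, given by its name, has taken for a name from the list of things; names that differ only in an ending like _2 or _b are one class to them, and where a whole thing is asked for, a point or a joint stands for the part that bears it (a point fixed in the world has none). Each returns a list of dicts, best first, with "score" (0 to 1); they miss things now and then, are a little off and sometimes report something else, mostly with a low value. They report only what shows in the picture. A call takes as long as a camera call. They do not tell look-alikes from the thing itself.
- manip.cut_out(query, camera): "mask" (420x560 bool, what is visible of it) and "position" ([column, row] in pixels, amid what is visible of it).
The state is a dict: "clock": time; "joints": joint angles; "qd": joint speeds; "effort": joint torques, N m; "eef_pos": TCP position; "eef_rot": TCP orientation; "wrist_force": force on the tool from outside, world axes, zero at the start; "moment": the same for the moment, N m; "finger_gap": finger opening in mm; "finger_force": force on a finger pad.
Only numpy, scipy, OpenCV 4.12 (cv2) and the standard library are available. Lean on these libraries where they do the work, as an engineer would, in place of code of your own. Each camera call takes 0.05 s, during which the arm holds its last target. There are 200 camera calls.

## Task

Take up the spring-handled clip pliers, set their jaws over the two ears of the open plastic clip on the vacuum filter unit and squeeze, gently and no harder than it needs, until the clip's catch snaps home. Then let go of the clip and lay the pliers flat on the bench, clear of the filter unit; press the clip with the pliers only, and do not push the filter unit or the other things about.

Things in the scene. Friction and masses are not known exactly. Their poses are not given: they have to be found in the camera images.
- filter_unit: Vacuum filter unit, loose, 0.9 kg: grey cast base 92 x 92 mm, top at 28 mm; on it an upright clear tube 29 mm across with an aluminium cap (165 mm high in all) in a black slotted socket 34 mm across, with a white snap clip round it 50 mm up. Origin under the tube's centre at bench height, z up; the clip's ears stand out on the -x side.
- clip (a joint): How far the whole clip is turned round the tube from the unit's -x (rad, + counter-clockwise from above), -0.3 to 0.3. It turns with light friction (about 2 N at the ears), so the ears give way sideways and centre themselves between the jaws.
- clip_arm (a joint): Closing of the clip (rad): its right half is hinged on the left half behind the tube. 0 = sprung open; 0.135 to 0.15 = snapped shut and held by the catch; 0.18 = hard stop. If let go before the catch has dropped it springs open. Takes 10 to 15 N at the ears, clearly less just after the snap.
- catch (a joint): Sprung catch (rad): a white tongue 6 mm wide that bridges from the top of the right ear to the left ear, close to the tube, 58 to 63 mm up. 0 = down; it rises to about 0.1 while its nose rides over the tooth on the left ear and drops back to 0 with a click when clip_arm passes about 0.13.
- ear_left: Left (+y) ear of the clip, an upright white plate 18 long (x, radial) x 4 thick (y) x 16 mm high (z). Origin at its centre, 50 mm above the bench, 28 mm from the tube's axis (the clip's ring ends at 21 to 22 mm); -x points away from the tube, +y is its outer face. An ear cracks above 40 N.
- ear_right: Right (-y) ear, same size, outer face -y, origin at its centre. Clip open: ear centres 15 mm apart, the ears spread towards their tips by 0.17 rad to 21 mm over the outer faces there. Shut: parallel, centres 7 mm apart, 11 mm over the outer faces.
- clip_pliers: Clip pliers, loose, 138 x 64 x 16 mm, 0.145 kg, lying flat; steel jaws, two bowed handles in black sleeves. Origin on the pivot axis at the underside, x to the jaws, z up. Jaws 10 mm high (mid-height z 8), 6 thick, to 50 mm ahead of the pivot. Grips 33 to 88 mm behind it, 16 high; open, they lie along x, outer faces at y -32 and +32 mm. Hold there, 45 to 55 mm behind (balance: 44).
- clip_pliers_jaw (a joint): Closing of the pliers (rad), sprung (0.32 N m open, 0.52 at 0.45). 0 = open: 33 mm between the jaws at the tips, 26 mm at 36 mm from the pivot; 0.45 = on the shut clip; 0.52 = stop, 8 mm apart. The right jaw's half turns by it against the body frame, so the middle line turns by half of it (counter-clockwise). A light squeeze (0.03 to 0.05) carries them; 20 to 30 N on the grips shuts the clip.
- jaw_left (a point): Inner corner of the left (+y) jaw's tip, at the jaw's mid-height.
- jaw_right (a point): Inner corner of the right (-y) jaw's tip, at the jaw's mid-height. The point midway between the two jaw points lies on the pliers' middle line, 47 (open) to 50 mm ahead of the pivot.
- flat_pliers: A bystander: ordinary flat-nosed pliers, 147 x 42 x 12 mm, thin orange handles, lying flat. Origin under its middle, jaws to +x.
- solder_spool: A bystander: upright reel of solder, 58 mm across, 36 mm high. Origin under its centre.
Mind the look-alikes: they are no part of the job. What is meant by the filter_unit is not turquoise, and is the larger of those in its own colour.

How it is judged (in metres and radians):
On the way, in this order (a step that is already met when the one before it is completed fails the run):
1. the clip pliers are lifted off the bench while the clip is still open (height (world z) of clip_pliers above 0.02 m and value of joint clip_arm below 0.06 rad), for 0.1 s.
2. the clip is shut and its catch has dropped, with both jaws of the pliers still bearing on the two ears (value of joint clip_arm above 0.12 rad and value of joint catch below 0.05 rad and contact force between clip_pliers and ear_left above 0.5 N and contact force between clip_pliers and ear_right above 0.5 N), for 0.05 s.
At the end, for the whole second after the job is handed in: The clip stays shut by itself (clip_arm over 0.12, catch under 0.05 rad); the pliers lie flat and still on the bench (tilt under 0.1 rad), pivot over 100 mm from the tube axis, not touching the filter unit, which stands upright within 25 mm of where it was (value of joint clip_arm above 0.12 rad and value of joint catch below 0.05 rad and height (world z) of clip_pliers between -0.005 and 0.008 m and angle between clip_pliers's own z axis and vertical below 0.1 rad and linear speed of each of clip_pliers, filter_unit below 0.02 m/s and horizontal distance between clip_pliers and filter_unit above 0.1 m and contact force between clip_pliers and filter_unit below 0.1 N and angle between filter_unit's own z axis and vertical below 0.08 rad and distance of filter_unit from where it was at the start of the episode below 0.025 m).
It fails at once if an ear of the clip is loaded with more than 40 N (contact force between clip_pliers and ear_left above 40 N or contact force between clip_pliers and ear_right above 40 N).
It fails at once if the fingers or the arm press on the filter unit or its clip (over 1 N) (contact force between any of the fingers, the arm and filter_unit above 1 N).
It fails at once if the filter unit is pushed more than 25 mm away or tipped (distance of filter_unit from where it was at the start of the episode above 0.025 m or angle between filter_unit's own z axis and vertical above 0.15 rad).
It fails at once if the flat-nosed pliers or the solder reel are moved more than 20 mm (distance of any of flat_pliers, solder_spool from where it was at the start of the episode above 0.02 m).
It also fails if it takes over 53 s, if anything falls off the work surface, if the arm or the gripper's body presses on something with over 40 N, if the wrist force passes 120 N, or if a joint passes its speed limit or range.

## Working session

There is one attempt and no reset: what is moved stays moved. The work goes in short steps, Python scripts to look and compute and a shell command to move; the robot and the scene stay as the last step left them, time stands still between calls to the robot, and variables do not carry over. Pictures are saved under pics/ and viewed, at most 11 in all, crops included, and the job is handed in when it is done.

```bash
mkdir -p pics; cat > h.py <<'E'
import numpy as np, cv2
from cell import manip
def pw(cam,depth,mask,cal):
    K=cal["intrinsics"];P=cal["pose"];K=np.array(K);P=np.array(P)
    v,u=np.nonzero(mask&(depth>0)); d=depth[v,u]
    X=np.stack([(u-K[0,2])/K[0,0]*d,-(v-K[1,2])/K[1,1]*d,-d,np.ones_like(d)])
    return (P@X)[:3].T
def grab(cam,name=None):
    cal=manip.calibration(cam); p,d=manip.camera(cam)
    if name: cv2.imwrite(f"pics/{name}.png",p[:,:,::-1])
    return p,d,cal
E
python3 - <<'E'
from h import *
s=manip.read_state();print({k:np.round(v,3) for k,v in s.items()})
ims=[]
for c in("top","side"):
    p,d,cal=grab(c,c+"0");ims.append(p)
    print(c,np.round(cal["pose"],2).tolist(),np.round(cal["intrinsics"],1).tolist(),[k for k in cal])
    for q in("filter_unit","clip_pliers","flat_pliers","solder_spool","ear_left","ear_right","jaw_left"):
        for r in manip.cut_out(q,c):
            w=pw(c,d,r["mask"],cal)
            print(q,round(r["score"],2),np.round(r["position"]),r["mask"].sum(),np.round(np.median(w,0)) if len(w) else'',np.round(w.min(0)),np.round(w.max(0)))
E
```

```text
{'clock': np.float64(0.0), 'joints': array([ 1.271,  0.3  ,  1.522, -0.   ,  1.321, -0.067]), 'qd': array([-0.002,  0.001, -0.   , -0.001,  0.005,  0.   ]), 'effort': array([-2.0000e-03, -5.3181e+01, -3.5272e+01,  7.1000e-02,  2.5000e-02,
       -0.0000e+00]), 'eef_pos': array([126.88 , 535.133, 404.076]), 'eef_rot': array([-3.14 , -0.   ,  2.909]), 'wrist_force': array([0.557, 0.037, 1.038]), 'moment': array([0.022, 0.092, 0.019]), 'finger_force': np.float64(0.0), 'finger_gap': np.float64(93.748)}
top [[0.01, 0.99, -0.15, 382.22], [-1.0, 0.02, 0.01, 27.75], [0.02, 0.15, 0.99, 1245.5], [0.0, 0.0, 0.0, 1.0]] [[440.3, 0.0, 278.7], [0.0, 440.3, 213.1], [0.0, 0.0, 1.0]] ['intrinsics', 'pose']
filter_unit 0.85 [294. 170.] 989 [674. -25.  31.] [638. -74.   1.] [742.  16. 169.]
filter_unit 0.73 [165. 269.] 556 [400. 312.  22.] [367. 282.  -3.] [439. 353. 118.]
filter_unit 0.72 [252. 224.] 585 [531.  87.  23.] [491.  45.  -0.] [578. 132. 125.]
clip_pliers 0.67 [370. 229.] 357 [ 511. -253.   14.] [ 452. -285.   -1.] [ 583. -219.   21.]
flat_pliers 0.62 [195. 224.] 325 [522. 236.  10.] [464. 2
[... 482 characters left out ...]

filter_unit 0.73 [303. 194.] 754 [548.  80.  22.] [470.  42.  -4.] [588. 228. 125.]
filter_unit 0.58 [301. 138.] 445 [411. 310.  22.] [   5.  280. -394.] [442. 972. 113.]
clip_pliers 0.74 [219. 284.] 471 [ 523. -255.   12.] [ 460. -288.   -3.] [ 591. -222.   18.]
clip_pliers 0.19 [323. 238.] 147 [677. -40.  51.] [633. -53.  -2.] [713.  14.  63.]
flat_pliers 0.77 [326. 176.] 277 [536. 235.   8.] [467. 200.  -3.] [612. 264.  14.]
flat_pliers 0.64 [224. 279.] 299 [ 532. -248.   12.] [ 459. -278.   -3.] [ 591. -212.   18.]
solder_spool 0.62 [351. 193.] 401 [657. 158.  34.] [610. 141.  -2.] [682. 238.  39.]
jaw_left 0.74 [220. 285.] 516 [ 524. -252.   12.] [ 460. -288.   -3.] [ 593. -212.   18.]
```

View pics/top0.png

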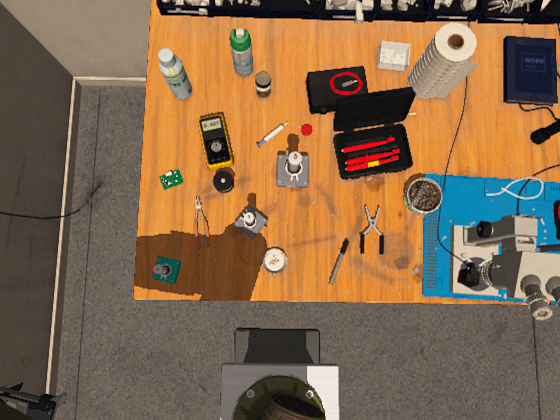

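View pics/side0.png

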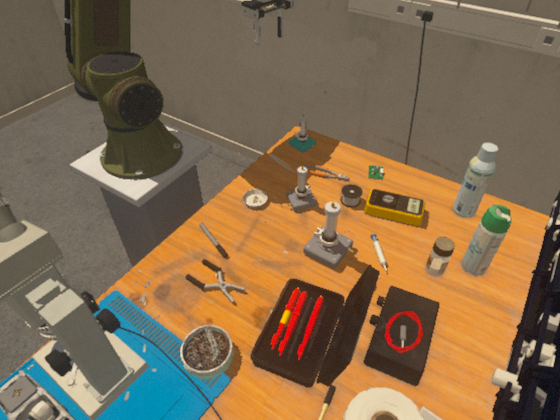

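```bash
python3 -m creep '{"slide":[[3.1,-5.3,0.5],[3.1,-5.3,0.5],[3.1,-5.3,0.5],[3.1,-5.3,0.5],[3.1,-5.3,0.5],[3.1,-5.3,0.5],[3.1,-5.3,0.5],[3.1,-5.3,0.5]],"turn":[0,0,0,0,0,0,0,0],"claw":[1,1,1,1,1,1,1,1]}' 20; python3 -m creep '{"slide":[[3.1,-5.3,0],[3.1,-5.3,0],[3.1,-5.3,0],[3.1,-5.3,0],[0,0,0]],"turn":[0.1,0.1,0,0,0],"claw":[1,1,1,1,1]}'
python3 - <<'E'
from h import *
s=manip.read_state();print({k:np.round(s[k],3) for k in("clock","joints","eef_pos","eef_rot")})
p,d,cal=grab("wrist","w0")
print(np.round(cal["pose"],3).tolist(),np.round(cal["intrinsics"],1).tolist())
for q in("filter_unit","clip_pliers","ear_left","ear_right","jaw_left","jaw_right","clip"):
    for r in manip.cut_out(q,"wrist"):
        w=pw("wrist",d,r["mask"],cal)
        print(q,round(r["score"],2),np.round(r["position"]),r["mask"].sum(),np.round(np.median(w,0)) if len(w) else'',np.round(w.min(0)),np.round(w.max(0)))
E
```

```text
clock: 1.8
eef_pos: [375.3, 109.2, 445.2]
eef_rot: [3.141, 0.001, 2.909]
wrist_force: [1.0, 1.5, -0.3]
finger_gap: 93.9
finger_force: 0.0
clock: 2.42
eef_pos: [499.9, -103.7, 443.6]
eef_rot: [3.141, -0.001, 3.105]
wrist_force: [-0.7, 0.4, 0.4]
finger_gap: 93.9
finger_force: 0.0
{'clock': np.float64(2.425), 'joints': array([-0.276,  0.183,  1.574, -0.   ,  1.386, -1.811]), 'eef_pos': array([ 499.897, -103.723,  443.637]), 'eef_rot': array([ 3.141e+00, -1.000e-03,  3.105e+00])}
[[0.036, -0.963, -0.266, 422.211], [0.999, 0.036, 0.008, -100.885], [0.002, -0.266, 0.964, 424.236], [0.0, 0.0, 0.0, 1.0]] [[355.3, 0.0, 278.3], [0.0, 355.3, 209.7], [0.0, 0.0, 1.0]]
filter_unit 0.86 [351. 321.] 5090 [672. -30.  30.] [640. -73.  -0.] [862.  19. 167.]
filter_unit 0.6 [447. 212.] 4465 [532.  81.  23.] [492.  42.  -1.] [598. 153. 126.]
clip_pliers 0.91 [141. 202.] 2281 [ 512. -259.   13.] [ 453. -295.   -2.] [ 588. -159.  252.]
jaw_left 0.77 [147. 203.] 2118 [ 509. -256.   13.] [ 453. -293.   -2.] [ 587. -220.   19.]
jaw_left 0.54 [492. 286.] 1724 [639. 159.  35.] [468. -54.  -0.] [675. 199. 347.]
jaw_right 0.66 [170. 192.] 983 [ 511. -231.   13.] [ 455. -277.   -1.] [ 587. -220.   19.]
clip 0.83 [348. 326.] 451 [668. -33.  56.] [650. -52.  31.] [686.  -6.  65.]
clip 0.64 [445. 201.] 262 [528.  79.  42.] [520.  73.  21.] [552. 109.  46.]
clip 0.32 [169. 196.] 1005 [ 514. -235.   14.] [ 455. -279.   -1.] [ 588. -220.   19.]
```

View pics/w0.png

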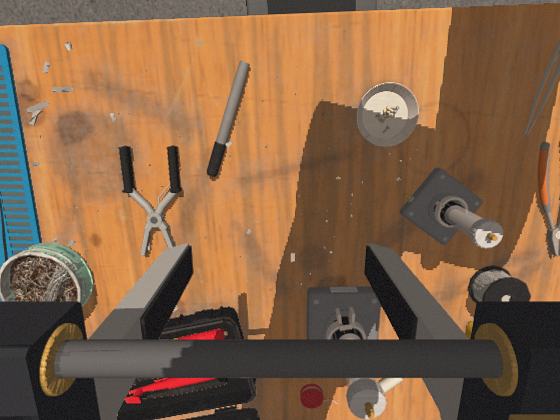

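```bash
python3 -m creep '{"slide":[[4.5,-1,0],[4.5,-1,0],[4.5,-0.8,0],[4.5,-0.8,0],[0,0,0],[0,0,0]],"turn":[0.036,0,0,0,0,0],"claw":[1,1,1,1,1,1]}'
python3 - <<'E'
from h import *
s=manip.read_state();print({k:np.round(s[k],3) for k in("clock","joints","eef_pos","eef_rot")})
p,d,cal=grab("wrist","w1")
np.savez("w1.npz",p=p,d=d,P=cal["pose"],K=cal["intrinsics"])
print(np.round(cal["pose"],3).tolist())
M={}
for q in("filter_unit","clip_pliers","ear_left","ear_right","jaw_left","jaw_right","clip","catch"):
    for i,r in enumerate(manip.cut_out(q,"wrist")):
        w=pw("wrist",d,r["mask"],cal); M[f"{q}{i}"]=r["mask"]
        print(q,round(r["score"],2),np.round(r["position"]),r["mask"].sum(),np.round(np.median(w,0)) if len(w) else'',np.round(w.min(0)),np.round(w.max(0)))
np.savez("m1.npz",**M)
a=cv2.resize(p[120:270,250:450],(800,600),interpolation=cv2.INTER_CUBIC);cv2.imwrite("pics/w1c.png",a[:,:,::-1])
E
```

```text
clock: 3.58
eef_pos: [678.5, -136.4, 444.6]
eef_rot: [3.142, -0.0, -3.138]
wrist_force: [0.2, -0.0, 0.6]
finger_gap: 93.9
finger_force: 0.0
{'clock': np.float64(3.575), 'joints': array([-0.251,  0.615,  0.98 , -0.   ,  1.547, -1.826]), 'eef_pos': array([ 678.54 , -136.367,  444.618]), 'eef_rot': array([ 3.142, -0.   , -3.138])}
[[-0.004, -0.964, -0.267, 600.84], [1.0, -0.003, -0.002, -136.664], [0.001, -0.267, 0.964, 425.106], [0.0, 0.0, 0.0, 1.0]]
filter_unit 0.93 [497.  47.] 5911 [542.  79.  23.] [492.  42.  -0.] [585. 126. 117.]
filter_unit 0.79 [378. 194.] 7731 [679. -37.  30.] [641. -74.  -1.] [762.  60. 167.]
clip_pliers 0.6 [167.  42.] 2096 [ 530. -253.   13.] [ 488. -292.   -3.] [ 589. -220.   18.]
ear_left 0.45 [516.  65.] 76 [555. 105.  42.] [552.  99.  33.] [558. 110.  47.]
ear_left 0.42 [387. 165.] 96 [657. -24.  56.] [651. -25.  28.] [664. -11.  60.]
ear_right 0.6 [370. 170.] 87 [658. -39.  57.] [652. -41.  44.] [667. -36.  61.]
jaw_left 0.84 [169.  42.] 2049 [ 530. -254.   13.] [ 487. -286.   -3.] [ 589. -220.   18.]
jaw_right 0.6 [172.  42.] 1014 [ 533. -248.   13.] [ 489. -278.   -1.] [ 588. -220.   18.]
clip 0.64 [498.  55.] 572 [547.  85.  42.] [520.  72.   2.] [558. 131.  49.]
catch 0.51 [376. 176.] 100 [666. -32.  63.] [662. -39.  31.] [671. -21.  65.]
```

View pics/w1c.png

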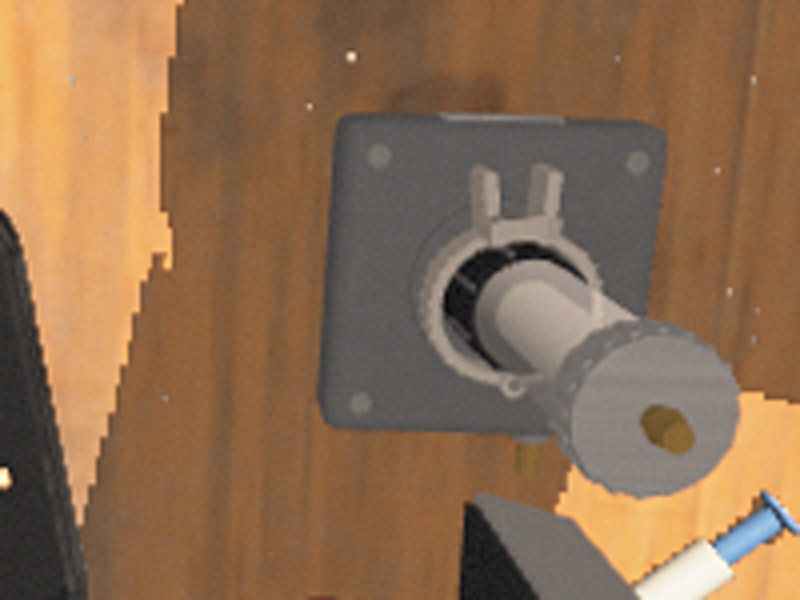

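```bash
python3 -m creep '{"slide":[[-3.0,-4.0,0],[-3.0,-4.0,0],[-3.0,-2,0],[0,0,0],[0,0,0]],"turn":[0,0,0,0,0],"claw":[1,1,1,1,1]}'
cat >> h.py <<'E'
def pl(w):
    "fit pliers rect from world pts"
    z=w[(w[:,2]>6)&(w[:,2]<22)]
    return cv2.minAreaRect(z[:,:2].astype(np.float32))
E
python3 - <<'E'
from h import *
f=np.load("w1.npz");m=np.load("m1.npz");cal=dict(intrinsics=f["K"],pose=f["P"])
w=pw("wrist",f["d"],m["filter_unit1"],cal)
b=w[(w[:,2]>24)&(w[:,2]<33)];print("base",cv2.minAreaRect(b[:,:2].astype(np.float32)),np.median(b[:,2]))
full=np.ones_like(m["filter_unit1"]);a=pw("wrist",f["d"],full,cal)
for nm,lo,hi in(("cap",155,170),):
    c=a[(a[:,2]>lo)&(a[:,2]<hi)&(abs(a[:,0]-690)<50)&(abs(a[:,1]+28)<40)]
    print(nm,len(c),cv2.minEnclosingCircle(c[:,:2].astype(np.float32)),c[:,2].max())
for n in("ear_left1","ear_right0","catch0"):
    c=pw("wrist",f["d"],m[n],cal);c=c[c[:,2]>53];print(n,len(c),np.round(c.mean(0),1),np.round(c.min(0),1),np.round(c.max(0),1),np.polyfit(c[:,0],c[:,1],1))
p,d,cal=grab("wrist","w2")
s=manip.read_state();print(s["clock"],np.round(s["eef_pos"],1))
for q in("clip_pliers","jaw_left","jaw_right"):
  for r in manip.cut_out(q,"wrist"):
    w=pw("wrist",d,r["mask"],cal);print(q,round(r["score"],2),np.round(r["position"]),np.round(w.min(0)),np.round(w.max(0)),pl(w))
    if q=="clip_pliers": np.savez("pl.npz",w=w,m=r["mask"])
E
```

```text
clock: 4.65
eef_pos: [589.1, -236.5, 444.8]
eef_rot: [-3.142, 0.0, -3.138]
wrist_force: [0.2, -0.8, -0.0]
finger_gap: 93.6
finger_force: 0.0
base ((688.634765625, -27.80770492553711), (91.95000457763672, 94.92698669433594), 88.04090118408203) 28.397924456335772
cap 137 ((687.5148315429688, -27.789697647094727), 15.078953742980957) 166.92650160058986
ear_left1 59 [657.1 -22.9  57.5] [651.2 -24.5  53. ] [663.3 -20.2  59.7] [-0.0468931   7.95277968]
ear_right0 58 [657.9 -38.8  57.6] [651.7 -40.8  53.3] [666.3 -36.   61.4] [ 4.32189050e-02 -6.72312755e+01]
catch0 91 [665.8 -32.6  63.2] [662.4 -39.2  61. ] [670.2 -24.7  64.8] [ -0.51698761 311.67248292]
4.7 [ 589.4 -236.3  444.6]
clip_pliers 0.91 [261. 120.] [ 455. -288.   -2.] [ 587. -221.   19.] ((521.3134155273438, -254.87081909179688), (64.60322570800781, 131.1092529296875), 88.26693725585938)
jaw_left 0.7 [268. 114.] [ 454. -288.   -1.] [ 590. -220.   19.] ((521.3569946289062, -255.43963623046875), (65.5158920288086, 133.74481201171875), 88.0706787109375)
jaw_right 0.91 [273. 118.] [ 455. -279.   -2.] [ 588. -221.   19.] ((524.2951049804688, -243.17823791503906), (27.75982093811035, 141.87281799316406), 67.52513885498047)
```

View pics/w2.png

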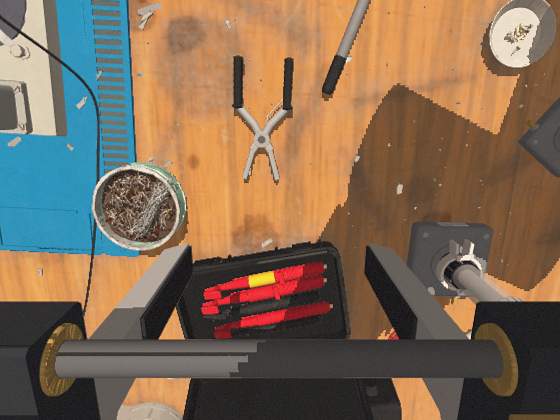

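```bash
python3 - <<'E'
from h import *
f=np.load("pl.npz");w=f["w"];w=w[(w[:,2]>5)&(w[:,2]<22)]
# principal dir guess: x; iterate symmetric axis
yaw=0.;c=np.array([521,-255.])
for k in range(4):
    u=np.array([np.cos(yaw),np.sin(yaw)]);n=np.array([-u[1],u[0]])
    s=w[:,:2]@u;t=w[:,:2]@n;s0=s.max()
    mids=[]
    for lo,hi in((-135,-120),(-120,-105),(-105,-90),(-18,-3)):
        k_=(s-s0>lo)&(s-s0<hi);mids.append(((lo+hi)/2,(t[k_].max()+t[k_].min())/2,t[k_].min(),t[k_].max(),np.median(w[k_,2])))
    yaw+=(mids[3][1]-np.mean([m[1] for m in mids[:3]]))/(mids[3][0]+112.5)
print("yaw",yaw,"front",s0,"len",s.max()-s.min());print(np.round(mids,1))
piv=(s.max()-50)*u+mids[3][1]*n;hb=(s.min()+88)*u+np.mean([m[1] for m in mids])*n
print("pivot from tips",piv,"from handle ends",hb)
E
```

```text
yaw -0.03854229675859189 front 596.451869197023 len 131.4793971932852
[[-127.5 -234.7 -266.1 -203.4   15.6]
 [-112.5 -234.4 -266.1 -202.6   15.7]
 [ -97.5 -235.  -267.1 -202.9   15.8]
 [ -10.5 -234.7 -254.5 -214.9   13.2]]
pivot from tips [ 537.00136219 -255.5963003 ] from handle ends [ 543.51711574 -255.8477296 ]
```

```bash
python3 - <<'E'
from h import *
cal=manip.calibration("wrist");K=np.array(cal["intrinsics"]);P=np.array(cal["pose"])
p=cv2.imread("pics/w2.png")
def px(u,v,z):
    r=P[:3,:3]@np.array([(u-K[0,2])/K[0,0],-(v-K[1,2])/K[1,1],-1]);return np.round(P[:3,3]+r*(z-P[2,3])/r[2],1)
for n,u,v,z in(("piv",262,140,16),("tipR",247,181,13),("tipL",277,181,13),("endR",238,57,16),("endL",289,58,16)):print(n,px(u,v,z))
cv2.imwrite("pics/w2c.png",cv2.resize(p[45:195,160:360],(800,600),interpolation=cv2.INTER_CUBIC))
E
```

```text
piv [ 543.2 -254.3   16. ]
tipR [ 591.  -272.4   13. ]
tipL [ 590.8 -237.1   13. ]
endR [ 456.2 -279.2   16. ]
endL [ 456.9 -224.8   16. ]
```

View pics/w2c.png

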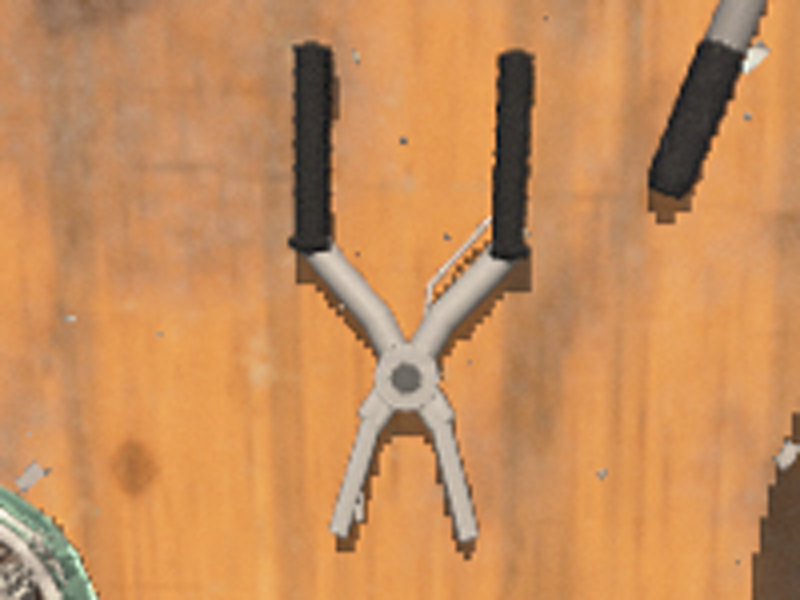

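```bash
python3 -m creep '{"slide":[[-4.9,-0.8,-2],[-4.8,-0.9,-2],[0,0,-5],[0,0,-5],[0,0,-5],[0,0,-3.2],[0,0,0],[0,0,0]],"turn":[-0.042,0,0,0,0,0,0,0],"claw":[0.85,0.85,0.85,0.85,0.85,0.85,0.85,0.85]}' 8
```

```text
clock: 5.85
eef_pos: [492.5, -253.9, 224.1]
eef_rot: [-3.141, 0.002, 3.103]
wrist_force: [1.1, 0.7, 0.3]
finger_gap: 79.5
finger_force: 0.0
```

```bash
python3 -m creep '{"slide":[[0,0,-1.1],[0,0,-1.0],[0,0,0],[0,0,0],[0,0,0],[0,0,0],[0,0,0],[0,0,0]],"turn":[0,0,0,0,0,0,0,0],"claw":[0.85,0.85,0.75,0.7,0.66,0.65,0.65,0.65]}' 30
```

```text
clock: 6.85
eef_pos: [491.9, -253.9, 201.9]
eef_rot: [-3.141, 0.0, 3.103]
wrist_force: [-0.2, 1.0, 2.6]
finger_gap: 61.3
finger_force: 8.6
```

```bash
python3 -m creep '{"slide":[[0,0,0.5],[0,0,1.5],[0,0,2],[0,0,3],[0,0,2],[0,0,0]],"turn":[0,0,0,0,0,0],"claw":[0.65,0.65,0.65,0.65,0.65,0.65]}' 30; python3 -m creep '{"slide":[[0.3,2,0],[0.3,3.4,0],[0.4,3.6,0],[0.4,3.6,0],[0.4,3.6,0],[0.4,3.4,0],[0.4,2,0],[0,0,0]],"turn":[0.02,0.02,0.02,0.02,0,0,0,0],"claw":[0.65,0.65,0.65,0.65,0.65,0.65,0.65,0.65]}' 30
python3 - <<'E'
from h import *
for c in("side","top"):
    p,d,cal=grab(c,c+"1")
    for q in("clip_pliers","jaw_left","jaw_right","clip"):
        for r in manip.cut_out(q,c):
            w=pw(c,d,r["mask"],cal);print(c,q,round(r["score"],2),np.round(r["position"]),np.round(np.median(w,0)),np.round(w.min(0)),np.round(w.max(0)))
s=cv2.imread("pics/side1.png")[170:290,240:400];t=cv2.imread("pics/top1.png")[130:250,220:380]
cv2.imwrite("pics/c1.png",np.hstack([cv2.resize(s,(400,300),interpolation=2),cv2.resize(t,(400,300),interpolation=2)]))
E
```

```text
clock: 7.6
eef_pos: [492.0, -253.9, 293.6]
eef_rot: [-3.14, 0.003, 3.103]
wrist_force: [-0.0, -0.9, -1.3]
finger_gap: 61.1
finger_force: 7.7
clock: 8.6
eef_pos: [517.6, -36.0, 290.8]
eef_rot: [3.141, -0.002, -3.097]
wrist_force: [0.2, -1.2, -1.6]
finger_gap: 61.1
finger_force: 7.6
side clip_pliers 0.85 [281. 206.] [552. -25. 100.] [426. -67.  -3.] [618.  92. 158.]
side jaw_left 0.9 [283. 207.] [558. -31. 100.] [485. -67.  -2.] [618.  55. 107.]
side jaw_right 0.56 [282. 202.] [551. -24. 101.] [493. -52.  -2.] [618.  51. 106.]
side clip 0.73 [321. 241.] [683. -38.  53.] [633. -53.  -0.] [715.  13.  66.]
side clip 0.61 [302. 138.] [408. 311.  36.] [351. 300.  -2.] [420. 373.  45.]
top clip 0.46 [294. 172.] [667. -25.  57.] [649. -50.  26.] [698.  -5.  66.]
```

View pics/c1.png

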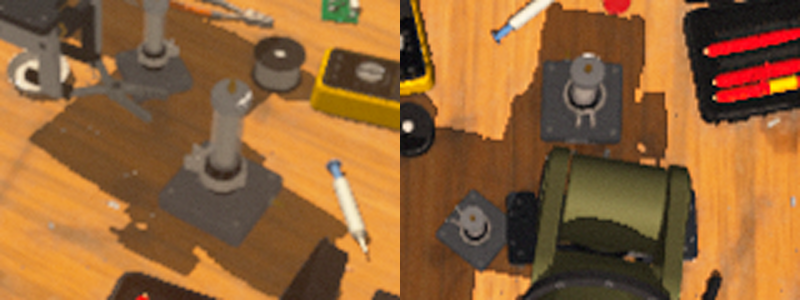

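```bash
python3 -m creep '{"slide":[[0,0,-2],[0,0,-2],[0,0,-0.7],[0,0,0],[1,0.05,0],[1,0.05,0],[1,0.05,0],[0,0,0]],"turn":[0,0,0,0,0,0,0,0],"claw":[0.65,0.65,0.65,0.65,0.65,0.65,0.65,0.65]}' 30
python3 - <<'E'
from h import *
for c in("side","top"):
    p,d,cal=grab(c,c+"2")
    for q in("clip_pliers","jaw_left","jaw_right","clip","ear_left","ear_right"):
        for r in manip.cut_out(q,c):
            w=pw(c,d,r["mask"],cal);w=w[w[:,2]>35];print(c,q,round(r["score"],2),np.round(r["position"]),np.round(np.median(w,0)),np.round(w.min(0)),np.round(w.max(0)))
s=cv2.imread("pics/side2.png")[190:280,280:370];t=cv2.imread("pics/top2.png")[140:210,255:325]
cv2.imwrite("pics/c2.png",np.hstack([cv2.resize(s,(400,400),interpolation=2),cv2.resize(t,(400,400),interpolation=2)]))
E
```

```text
clock: 10.1
eef_pos: [548.5, -36.3, 244.6]
eef_rot: [-3.142, 0.0, -3.1]
wrist_force: [-0.4, 0.0, -0.8]
finger_gap: 61.3
finger_force: 7.6
side clip_pliers 0.78 [290. 224.] [584. -32.  54.] [516. -88.  42.] [650.   2. 149.]
side jaw_left 0.65 [294. 227.] [601. -28.  54.] [521. -68.  43.] [650.  -6.  60.]
side jaw_right 0.66 [292. 221.] [584. -26.  54.] [526. -88.  44.] [650.  -2. 149.]
side clip 0.74 [319. 242.] [687. -40.  53.] [656. -52.  42.] [715. -22.  64.]
side clip 0.38 [305. 193.] [551.  81.  38.] [534.  74.  35.] [559. 115.  47.]
side ear_right 0.37 [321. 241.] [683. -39.  53.] [654. -52.  35.] [715. -13.  64.]
top jaw_right 0.7 [291. 174.] [665. -23.  60.] [658. -40.  43.] [670. -14.  68.]
top clip 0.45 [290. 174.] [663. -21.  58.] [660. -25.  56.] [667. -19.  65.]
```

View pics/c2.png

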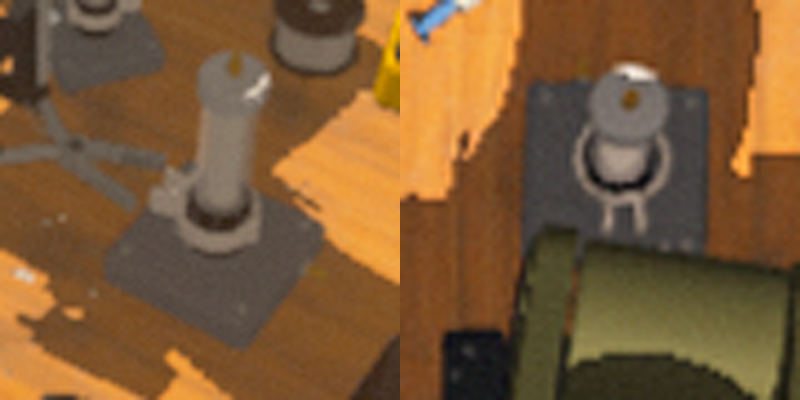

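```bash
python3 -m creep '{"slide":[[0,0.1,0],[0.5,0.05,0],[0.5,0.03,0],[0.5,0.02,0],[0,0,0],[0,0,0]],"turn":[0,0,0,0,0,0],"claw":[0.65,0.65,0.65,0.65,0.65,0.65]}' 30
python3 - <<'E'
from h import *
for c in("side",):
    p,d,cal=grab(c,c+"3")
    for q in("jaw_left","jaw_right","clip"):
        for r in manip.cut_out(q,c)[:1]:
            w=pw(c,d,r["mask"],cal);w=w[(w[:,2]>35)&(w[:,2]<70)];print(c,q,round(r["score"],2),np.round(np.median(w,0)),np.round(w.min(0)),np.round(w.max(0)))
a=pw(c,d,np.ones(d.shape,bool),cal)
k=(abs(a[:,2]-53)<8)&(a[:,0]>610)&(a[:,0]<668)&(abs(a[:,1]+30)<26)
print(np.round(a[k][np.argsort(a[k][:,0])]).astype(int).tolist()[::2])
s=cv2.imread("pics/side3.png")[200:275,270:370]
cv2.imwrite("pics/c3.png",cv2.resize(s,(800,600),interpolation=2))
E
```

```text
clock: 11.55
eef_pos: [562.8, -34.4, 244.5]
eef_rot: [3.142, -0.0, -3.1]
wrist_force: [-0.3, 0.7, -1.7]
finger_gap: 61.0
finger_force: 7.6
side jaw_left 0.69 [599. -29.  54.] [529. -66.  44.] [665.  -0.  61.]
side jaw_right 0.67 [580. -12.  54.] [550. -48.  44.] [656.  -1.  61.]
side clip 0.46 [683. -38.  54.] [653. -54.  42.] [715. -21.  64.]
[[610, -31, 55], [611, -24, 57], [612, -39, 49], [612, -39, 45], [613, -35, 57], [613, -22, 56], [614, -33, 55], [615, -38, 50], [615, -30, 57], [616, -22, 54], [617, -28, 56], [618, -34, 55], [619, -40, 57], [619, -36, 54], [619, -41, 51], [620, -28, 58], [620, -25, 59], [621, -40, 55], [622, -41, 53], [622, -33, 56], [623, -38, 58], [623, -29, 54], [624, -26, 55], [625, -22, 55], [625, -42, 52], [626, -29, 51], [626, -25, 55], [626, -25, 48], [627, -41, 56], [628, -22, 54], [629, -43, 55], [629, -20, 56], [629, -24, 49], [630, -16, 53], [630, -22, 55], [631, -22, 48], [631, -23, 52], [632, -43, 50], [632, -20, 47], [634, -42, 53], [634, -19, 54], [636, -21, 50], [636, -45, 50], [636, -18, 55], [637, -43, 53], [638, -20, 48], [639, -21, 56], [
[... 226 characters left out ...]
7, -17, 53], [648, -13, 53], [648, -18, 48], [650, -15, 50], [650, -11, 53], [650, -46, 56], [651, -47, 50], [652, -44, 56], [652, -49, 49], [653, -12, 55], [653, -22, 47], [654, -47, 52], [654, -19, 55], [655, -25, 47], [655, -12, 57], [656, -41, 55], [656, -47, 53], [657, -47, 46], [657, -43, 53], [657, -23, 47], [657, -24, 51], [657, -25, 59], [658, -22, 57], [659, -13, 56], [659, -23, 55], [659, -13, 54], [660, -48, 57], [660, -15, 52], [660, -39, 53], [661, -40, 57], [661, -21, 58], [661, -46, 56], [662, -23, 57], [663, -39, 54], [663, -40, 59], [664, -49, 49], [664, -36, 55], [664, -46, 54], [665, -47, 52], [665, -38, 51], [667, -37, 61], [667, -37, 58], [668, -38, 56], [668, -23, 53]]
```

View pics/c3.png

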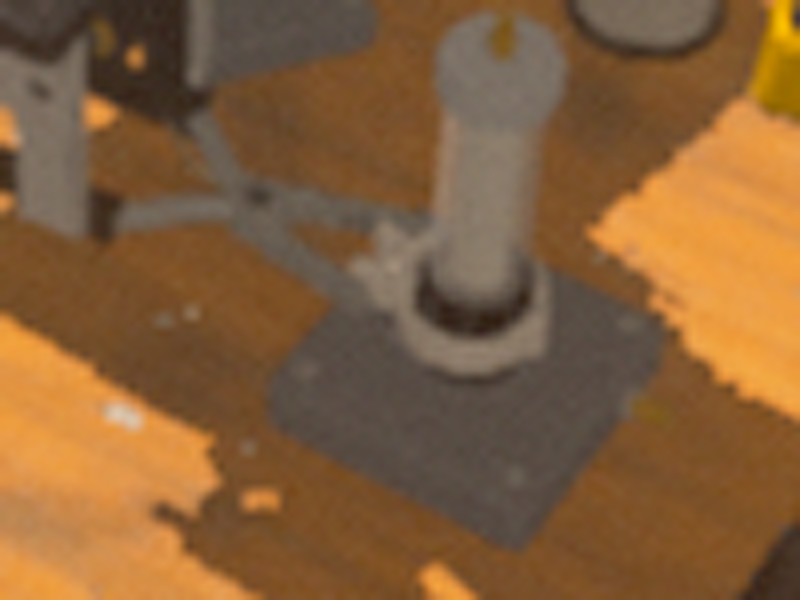

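```bash
python3 -m creep '{"slide":[[-0.4,0,0],[0,0,0],[0,0,0],[0,0,0],[0,0,0],[0,0,0],[0,0,0]],"turn":[0,0,0,0,0,0,0],"claw":[0.65,0.63,0.61,0.59,0.57,0.56,0.56]}' 28
python3 -m creep '{"slide":[[0,0,0],[0,0,0],[0,0,0],[0,0,0]],"turn":[0,0,0,0],"claw":[0.55,0.54,0.53,0.53]}' 28
python3 -m creep '{"slide":[[0,0,0],[0,0,0],[0,0,0],[0,0,0]],"turn":[0,0,0,0],"claw":[0.52,0.51,0.50,0.50]}' 28
python3 - <<'E'
from h import *
p,d,cal=grab("side","side4");c="side"
a=pw(c,d,np.ones(d.shape,bool),cal)
k=(abs(a[:,2]-53)<8)&(a[:,0]>635)&(a[:,0]<665)&(abs(a[:,1]+30)<26)
print(np.round(a[k][np.argsort(a[k][:,0])]).astype(int).tolist()[::2])
E
```

```text
clock: 12.62
eef_pos: [558.7, -34.4, 244.4]
eef_rot: [3.141, -0.001, -3.1]
wrist_force: [-3.4, -2.4, -1.6]
finger_gap: 53.0
finger_force: 12.6
clock: 13.12
eef_pos: [558.9, -34.3, 244.6]
eef_rot: [3.142, -0.0, -3.1]
wrist_force: [-4.7, 0.9, -2.0]
finger_gap: 50.3
finger_force: 16.6
clock: 13.62
eef_pos: [558.9, -34.3, 244.7]
eef_rot: [-3.142, 0.0, -3.1]
wrist_force: [-4.4, 0.8, -1.4]
finger_gap: 47.5
finger_force: 17.3
[[635, -39, 55], [635, -40, 52], [637, -24, 57], [637, -24, 54], [639, -41, 51], [639, -22, 57], [639, -22, 45], [640, -23, 51], [641, -40, 52], [641, -40, 56], [642, -23, 52], [643, -19, 56], [643, -24, 50], [644, -16, 54], [645, -22, 56], [645, -22, 50], [645, -38, 56], [646, -35, 54], [647, -40, 52], [647, -17, 53], [648, -41, 47], [648, -38, 55], [649, -25, 51], [650, -41, 55], [650, -37, 55], [651, -23, 50], [651, -19, 54], [652, -39, 51], [653, -41, 46], [653, -22, 50], [654, -39, 56], [655, -41, 54], [656, -41, 48], [656, -23, 53], [657, -24, 58], [658, -40, 55], [658, -35, 58], [658, -36, 55], [659, -33, 57], [660, -23, 48], [660, -43, 49], [660, -15, 55], [660, -40, 53], [661, -36, 57], [662, -18, 55], [662, -37, 55], [662, -24, 58], [663, -14, 53], [663, -35, 54], [664, -22, 57], [664, -41, 46], [665, -41, 50], [665, -37, 46]]
```

```bash
for i in 1; do python3 -m creep '{"slide":[[0,0,0],[0,0,0]],"turn":[0,0],"claw":[0.49,0.49]}' 28; python3 -m creep '{"slide":[[0,0,0],[0,0,0]],"turn":[0,0],"claw":[0.48,0.48]}' 28; python3 -m creep '{"slide":[[0,0,0],[0,0,0]],"turn":[0,0],"claw":[0.47,0.47]}' 28; done | grep -E "clock|finger|wrist"
```

```text
clock: 13.92
wrist_force: [-4.3, 1.5, -0.7]
finger_gap: 46.4
finger_force: 16.6
clock: 14.18
wrist_force: [-1.1, 1.5, -1.7]
finger_gap: 45.3
finger_force: 11.4
clock: 14.42
wrist_force: [-1.5, 2.6, -1.4]
finger_gap: 44.8
finger_force: 11.9
```

```bash
(python3 -m creep '{"slide":[[0,0,0],[0,0,0]],"turn":[0,0],"claw":[0.465,0.465]}' 25; python3 -m creep '{"slide":[[0,0,0],[0,0,0]],"turn":[0,0],"claw":[0.46,0.46]}' 25;python3 -m creep '{"slide":[[0,0,0],[0,0,0]],"turn":[0,0],"claw":[0.455,0.455]}' 25) | grep -E "clock|finger|wrist"
python3 - <<'E'
from h import *
p,d,cal=grab("side","side5")
r=manip.cut_out("catch","side");print([(x["score"],x["position"]) for x in r])
E
```

```text
clock: 14.68
wrist_force: [-1.3, 1.4, -2.3]
finger_gap: 44.1
finger_force: 13.1
clock: 14.92
wrist_force: [-0.5, 1.9, -1.8]
finger_gap: 43.4
finger_force: 14.3
clock: 15.18
wrist_force: [-1.7, 2.1, -1.6]
finger_gap: 43.2
finger_force: 15.3
[]
```

```bash
python3 -m creep '{"slide":[[0,0,0],[0,0,0],[0,0,0],[0,0,0],[0,0,0],[0,0,0],[0,0,0]],"turn":[0,0,0,0,0,0,0],"claw":[0.49,0.53,0.57,0.61,0.65,0.65,0.65]}' 25
python3 - <<'E'
from h import *
for c in("side","top"):
    p,d,cal=grab(c,c+"6")
    for q in("ear_left","ear_right","clip"):
        for r in manip.cut_out(q,c):
            w=pw(c,d,r["mask"],cal);print(c,q,round(r["score"],2),np.round(r["position"]),np.round(w.min(0)),np.round(w.max(0)))
s=cv2.imread("pics/side6.png")[200:275,270:370];t=cv2.imread("pics/top6.png")[140:210,255:325]
cv2.imwrite("pics/c6.png",np.hstack([cv2.resize(s,(450,400),interpolation=2),cv2.resize(t,(350,400),interpolation=2)]))
E
```

```text
clock: 16.15
eef_pos: [558.9, -34.4, 244.6]
eef_rot: [-3.142, -0.0, -3.1]
wrist_force: [0.2, -0.4, -2.2]
finger_gap: 61.4
finger_force: 7.3
side clip 0.57 [322. 238.] [633. -50.   1.] [718.  19.  64.]
side clip 0.51 [304. 190.] [534.  73.  33.] [560. 116.  48.]
top clip 0.45 [290. 172.] [660. -37.  32.] [701.  -8.  68.]
top clip 0.44 [165. 278.] [380. 314.  16.] [386. 325.  48.]
```

View pics/c6.png

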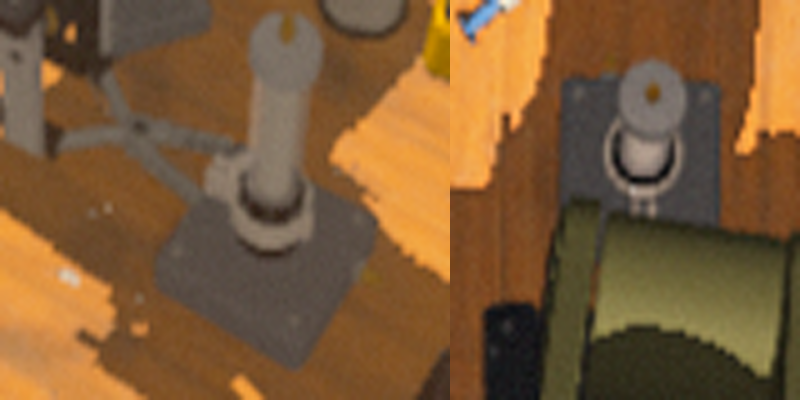

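```bash
python3 -m creep '{"slide":[[-1,-0.04,0],[-2,-0.08,0],[-2,-0.08,0],[-1.7,-0.07,2],[0,0,2.5],[0,0,0]],"turn":[0,0,0,0,0,0],"claw":[0.65,0.65,0.65,0.65,0.65,0.65]}' 30; python3 -m creep '{"slide":[[0,-2,0],[0,-3.4,0],[0,-3.6,0],[0,-3.6,0],[0,-3.6,0],[0,-3.4,0],[0,-2,0],[0,0,0]],"turn":[-0.02,-0.02,-0.02,-0.02,0,0,0,0],"claw":[0.65,0.65,0.65,0.65,0.65,0.65,0.65,0.65]}' 30;  python3 -m creep '{"slide":[[0,0,-2],[0,0,-3],[0,0,-2],[0,0,-1],[0,0,-0.5],[0,0,0],[0,0,0]],"turn":[0,0,0,0,0,0,0],"claw":[0.65,0.65,0.65,0.65,0.65,0.65,0.65]}' 30
```

```text
clock: 17.3
eef_pos: [491.7, -37.1, 291.0]
eef_rot: [-3.141, 0.003, -3.1]
wrist_force: [-0.3, 0.2, -1.7]
finger_gap: 61.1
finger_force: 7.5
clock: 18.3
eef_pos: [491.7, -253.6, 288.7]
eef_rot: [3.141, -0.001, 3.101]
wrist_force: [0.0, 0.5, -1.7]
finger_gap: 61.7
finger_force: 7.5
clock: 19.18
eef_pos: [492.0, -253.1, 205.3]
eef_rot: [-3.141, 0.001, 3.103]
wrist_force: [0.4, 1.0, -1.4]
finger_gap: 61.4
finger_force: 7.5
```

```bash
python3 -m creep '{"slide":[[0,0,-0.2],[0,0,-0.1],[0,0,0],[0,0,0],[0,0,0],[0,0,0],[0,0,0],[0,0,0]],"turn":[0,0,0,0,0,0,0,0],"claw":[0.65,0.65,0.66,0.67,0.69,0.75,0.8,0.84]}' 30;  python3 -m creep '{"slide":[[0,0,1],[0,0,3],[0,0,5],[0,0,6],[0,0,6],[4,0,3],[4.7,1.7,0],[0,0,0]],"turn":[0,0,0,0,0,0,0,0],"claw":[0.84,0.84,0.84,0.84,0.84,0.84,0.84,0.84]}' 30
python3 - <<'E'
from h import *
p,d,cal=grab("wrist","w9")
for q in("clip_pliers",):
  for r in manip.cut_out(q,"wrist"):
    w=pw("wrist",d,r["mask"],cal);print(q,round(r["score"],2),np.round(w.min(0)),np.round(w.max(0)),pl(w))
p,d,cal=grab("top","top9")
for q in("filter_unit","flat_pliers","solder_spool"):
  for r in manip.cut_out(q,"top"):
    w=pw("top",d,r["mask"],cal);print(q,round(r["score"],2),np.round(r["position"]),np.round(np.median(w,0)))
t=cv2.imread("pics/top9.png")[135:205,255:325];t=cv2.resize(t,(380,380),interpolation=2)
w=cv2.resize(cv2.imread("pics/w9.png")[:,100:],(416,380));cv2.imwrite("pics/c9.png",np.hstack([t,w]))
E
```

```text
clock: 20.18
eef_pos: [491.9, -253.0, 201.6]
eef_rot: [3.142, -0.0, 3.103]
wrist_force: [0.3, 0.6, -1.2]
finger_gap: 78.0
finger_force: 0.0
clock: 21.18
eef_pos: [580.5, -234.8, 441.5]
eef_rot: [3.141, -0.0, 3.105]
wrist_force: [-0.2, -0.1, 0.7]
finger_gap: 78.3
finger_force: 0.0
clip_pliers 0.63 [ 453. -288.   -2.] [ 591. -219.   19.] ((522.0249633789062, -253.30381774902344), (66.38491821289062, 133.63107299804688), 88.00862121582031)
filter_unit 0.86 [292. 170.] [678. -25.  30.]
filter_unit 0.78 [166. 272.] [398. 311.  22.]
filter_unit 0.73 [250. 223.] [532.  88.  22.]
flat_pliers 0.73 [194. 223.] [523. 236.  10.]
solder_spool 0.88 [225. 179.] [647. 169.  36.]
```

View pics/c9.png

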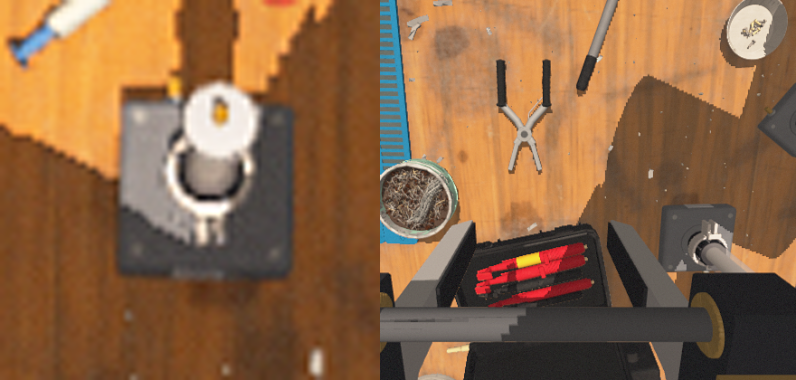

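The final picture shows the clip shut, with its ears close together at about (210,230). The pliers lie flat and open at about (523,130), and the filter unit has not moved.

```bash
python3 -c "
from cell import manip
print(manip.sign_off())"
```

```text
the job is handed in; nothing more can be done
None
```

The job is handed in (verdict not shown): the grip force dropped from 16.6 to 11.4 N as the catch snapped, the final pictures show the clip shut and the pliers flat on the bench clear of the filter unit, and the unit and bystanders have not visibly moved.

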